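Hang a finished wax picture in the free place of the rack

ROBOT

A 6-joint arm with a two-finger parallel gripper is mounted at the origin on the work surface. World frame = base frame: x ahead of the robot, y to its left, z up, the work surface at z = 0. Lengths are in mm, angles in rad, forces in N, time in s.
With the tool pointing down it reaches from about 350 to 975 mm from the base axis. Payload 7.1 kg.
Tool frame: the origin (TCP) lies midway between the tips of the shut fingers; the grasp point (between the pads) lies 19 mm behind it (ctrl.grip_depth is the distance from the TCP to the grasp point, in mm); z points along the fingers, y is the line along which they close (so a half turn about z gives the same grasp; the last joint's range is limited). The gripper opens to 88 mm and grips with 3 to 60 N. Pads are 20 mm wide; open, the fingers measure 115 mm over their backs; the gripper's body (75 mm by 178 mm) begins 61 mm behind the grasp point.
Start: joints at [-0.019, 0.423, 1.63, -0, 1.089, -0.019], TCP at [624.984, 0.026, 222.675] pointing down, gripper open.
Joint ranges: [-3, 3], [-0.9, 2.11], [0.09, 2.58], [-1.31, 4.45], [0.11, 2.69], [-2.54, 2.54]. Speed limits (rad/s): [2.39, 2.39, 3.01, 3.14, 3.14, 3.14].

INTERFACE

Orientations are given as a rotation vector (axis times angle).
In Python, from workcell import ctrl, cams gives the robot as it stands.
- The arm moves only by the tool move_arm, never from a script. Its argument "steps" is a list of rows, each a list of 3 entries, a list of its own where there are three numbers: the shift along the tool's x, y, z in units of 25 mm (1.0 is 25 mm), then the turn about the tool's z in units of 5 degrees (1.0 is 5 degrees), then the closure, from 0 (fully open) to 1 (shut). A call has 1 to 20 rows; each row shifts and turns the commanded pose from where the row before left it, along the tool's axes as they then stand; what a row does not reach is not made up. A row lasts 1/12 s, in which the tool goes at most 41.7 mm and 7.16 degrees, less where a joint would pass 70% of its speed; a pose out of reach is approached as far as the arm can. A call is refused whole if a number of a shift passes 1 or a number of a turn 1, either way. A call with a gripper value outside its range is refused whole. The fingers move at their own pace and stop on an object; the grip force is fixed at half the most. Time passes only in rows, so rows that do not move let the fingers close. It gives the time, the measured TCP pose, the force, the opening and the grip force at its end, in the units of the state.
- ctrl.get_obs(): the state, without advancing time (a new reading comes with each control period).
- cams.get_image(name): name is "scene" or "side" or "wrist"; returns a dict with "image" (420x560x3 uint8, red, green, blue), "camera_matrix" (3x3 intrinsics, pixels), "k1" (the pictures are not rectified: a ray, as slopes to the right and down, at radius r is drawn at 1 + k1 r^2 times it, then the intrinsics apply), "xyz" and "rotation" of the camera in the world; the wrist camera has in their place "mount" (4x4, takes a point from camera to tool coordinates, whose origin is the TCP and whose axes are the flange's). Camera axes: x right, y down, z forward; pixel columns grow to the right and rows downward; lengths in mm; the calibration is good to about 2 mm. A picture is of the moment at which its call begins: read the wrist's pose just before it. There is no depth.
- ctrl.close_job(): hands the job in; it is judged then, once.
Trained networks look in the newest picture that a camera, given by its name, has taken for a name from the list of things; names that differ only in an ending like _2 or _b are one class to them, and where a whole thing is asked for, a point or a joint stands for the part that bears it (a point fixed in the world has none). Each returns a list of dicts, best first, with "p" (0 to 1); they miss things now and then, are a little off and sometimes report something else, mostly with a low value. They report only what shows in the picture. A call takes as long as a camera call.
- cams.boxes_of(camera, thing): "rect" ([centre column, centre row, width, height] in pixels, round what is visible of it).
- cams.cut_out(camera, thing): "pixels" (420x560 bool, what is visible of it) and "rect" ([centre column, centre row, width, height] in pixels, round what is visible of it).
The state is a dict: "t": time; "qpos": joint angles; "qvel": joint speeds; "joint_torque": joint torques, N m; "ee_pos": TCP position; "orientation": TCP orientation; "ft_force": force on the tool from outside, world axes, zero at the start; "moment": the same for the moment, N m; "width": finger opening in mm; "grasp_force": force on a finger pad.
Only numpy, scipy, OpenCV 4.12 (cv2) and the standard library are available. Lean on these libraries where they do the work, as an engineer would, in place of code of your own. Each camera call takes 0.05 s, during which the arm holds its last target. There are 200 camera calls.

TASK

Take the finished wax picture out of the wooden stand and hang it in the free place in the middle of the rack, lowering it between the pictures already hanging there so that it hangs clear of both. Its hooks are sprung: press it down until both hooks are fully home on the two rails, firmly but without forcing it, as a push of more than 25 N bends the rails. Do not knock or shift the pictures already hanging, and let go when done.

Things in the scene. Friction and masses are not known exactly. Their poses are not given: they have to be found in the camera images.
- picture: The picture to hang: wooden board waxed on both faces, in an aluminium hanger, 0.13-0.18 kg. Origin: middle of the board's lower edge. x normal to the board, y along its width, z up. Board 5 mm thick (x), 120 wide (y), z 0 to 84 mm. Hanger bar 10 thick (x), 200 long (y), z 80 to 94 mm. Both faces alike; it may be hung either way round.
- tab (a point): Middle of the black grip tab on the picture's bar (picture x 0, y 0, z 115 mm). Tab 8 mm thick (x), 36 wide (y), z 94 to 135 mm. Hold it across the 36 mm (fingers close along y, free room over the bar; the neighbours' like tabs leave room only for narrow fingers along x). The picture may tip a little in the grasp, and one hook may then come home before the other.
- hook_l (a point): Roof of the picture's hook slot at its +y end (picture x 0, y +85, z 80 mm); on the rail's top edge when fully home. Two legs reach 23 mm below the roof. Inner leg's face 81.5 mm from the picture's middle; on the outer side a sprung steel tongue slopes in, its face 91 mm from the middle at the slot's mouth and 85 mm at the roof. It yields outward.
- hook_r (a point): The same hook at the -y end (y -85 mm). About 6 mm before home the tongues meet the 4 mm rails and wedge on them: the picture's weight will not seat it. The push needed, at the tab, grows to 11 to 18 N at home and varies; once the roofs meet the rails it stops dead and any further push loads the rails. Let go, it stays, springing back less than 1 mm.
- rack: Rack fixed to the bench. Origin: centre of its underside. Wooden base 270 (x) by 200 (y) mm. Two level steel rails run along x at y = +85 and -85 mm: 4 mm thick (y), top edge 115 mm above the bench, 264 mm long, a 9 mm high stop at each end. Open from above between the rails. Pictures hang across it, their y along the rack's y. A downward push of more than 25 N bends the rails.
- stand: Slotted wooden stand fixed to the bench, 70 mm (x) by 100 mm (y), 34 mm high; a 9 mm wide groove runs along y in the middle, floor 8 mm above the bench. The picture to hang stands upright in it, its y along the stand's y. Origin: centre of the underside.
- hung1: Hanging picture, same shape, size and axes as picture. Origin: middle of the board's lower edge. It hangs by its weight alone (0.15 kg) and is easily knocked. The last one at the rack's -x end, 32 to 38 mm from hung2.
- hung2: Hanging picture, same shape, size and axes as picture. Origin: middle of the board's lower edge. It hangs by its weight alone (0.15 kg) and is easily knocked. Next to the free place, on its rack -x side.
- hung3: Hanging picture, same shape, size and axes as picture. Origin: middle of the board's lower edge. It hangs by its weight alone (0.15 kg) and is easily knocked. Next to the free place, on its rack +x side, 56 to 66 mm from hung2, middle to middle.
- hung4: Hanging picture, same shape, size and axes as picture. Origin: middle of the board's lower edge. It hangs by its weight alone (0.15 kg) and is easily knocked. The last one at the rack's +x end, 32 to 38 mm from hung3.

How it is judged (in metres and radians):
On the way:
1. the picture is lifted out of the stand (z of picture in the frame of stand above 0.045 m), for 0.1 s.
At the end, for the whole second after the job is handed in: The picture hangs upright (within 4.5 degrees) and at rest between hung2 and hung3, 18 mm or more from each, middle to middle; both hook roofs at most 1.5 mm above the rail tops; centred across the rack to 4 mm; the other four pictures within 6 mm of where they hung (z of hook_l in the frame of rack between 0.113 and 0.1165 m and z of hook_r in the frame of rack between 0.113 and 0.1165 m and x of picture in the frame of hung2 above 0.018 m and x of picture in the frame of hung3 below -0.018 m and y of picture in the frame of rack between -0.004 and 0.004 m and angle between picture's own z axis and vertical below 0.08 rad and linear speed of picture below 0.02 m/s and distance of each of hung1, hung2, hung3, hung4 from where it was at the start of the episode below 0.006 m); the robot touches nothing.
It fails at once if a picture already hanging is knocked more than 10 mm from its place (distance of any of hung1, hung2, hung3, hung4 from where it was at the start of the episode above 0.01 m).
It fails at once if the rails are bent: over 45 N on them in all, the tongues' pinch of about 25 N included, reached at 27 N or more of push (contact force between picture and rack above 45 N).
It also fails if it takes over 61 s, if anything falls off the work surface, if the arm or the gripper's body presses on something with over 40 N, if the wrist force passes 120 N, or if a joint passes its speed limit or range.

## Working session

There is one attempt and no reset: what is moved stays moved. The work goes in short steps, Python scripts to look and compute and a tool call to move; the robot and the scene stay as the last step left them, time stands still between calls to the robot, and variables do not carry over. Pictures are saved under pics/ and viewed, at most 15 in all, crops included, and the job is handed in when it is done.

Besides the shell and the picture viewer there is one more tool, called as name(argument=value, ...) on one line, values as JSON. move_arm: Moves the arm, as the interface text tells. Its arguments: {"type":"object","properties":{"steps":{"type":"array"}},"required":["steps"]}

```bash
mkdir -p pics; cat > h.py <<'E'
import numpy as np, cv2
from scipy.spatial.transform import Rotation as R
from workcell import ctrl, cams
def grab(n):
    o=ctrl.get_obs(); g=cams.get_image(n)
    if n=="wrist":
        T=np.eye(4);T[:3,:3]=R.from_rotvec(o["orientation"]).as_matrix();T[:3,3]=o["ee_pos"]
        M=T@np.array(g["mount"]); g["xyz"]=M[:3,3]; g["rotation"]=M[:3,:3]
    else:
        r=np.array(g["rotation"]); g["rotation"]=r if r.shape==(3,3) else R.from_rotvec(r).as_matrix()
    g["xyz"]=np.array(g["xyz"],float); return g
def ray(g,uv):
    K=np.array(g["camera_matrix"]); d=np.array([(uv[0]-K[0,2])/K[0,0],(uv[1]-K[1,2])/K[1,1]])
    s=d.copy()
    for _ in range(20): s=d/(1+g["k1"]*(s@s))
    v=g["rotation"]@np.array([s[0],s[1],1.]); return v/np.linalg.norm(v)
def proj(g,P):
    P=np.atleast_2d(P); c=(P-g["xyz"])@g["rotation"]; s=c[:,:2]/c[:,2:]
    s=s*(1+g["k1"]*(s**2).sum(1,keepdims=True)); K=np.array(g["camera_matrix"])
    return s*[K[0,0],K[1,1]]+K[:2,2]
def onz(g,uv,z):
    v=ray(g,uv); return g["xyz"]+v*(z-g["xyz"][2])/v[2]
def tri(gs,uvs):
    A=np.zeros((3,3));b=np.zeros(3)
    for g,uv in zip(gs,uvs):
        v=ray(g,uv);Q=np.eye(3)-np.outer(v,v);A+=Q;b+=Q@g["xyz"]
    return np.linalg.solve(A,b)
def save(g,n): cv2.imwrite("pics/"+n,g["image"][:,:,::-1])
E
python3 - <<'E'
from h import *
for n in ["scene","side","wrist"]:
    g=grab(n); save(g,n+"0.png"); print(n,g["xyz"].round(),g["rotation"].round(2).tolist(),g["k1"],g["camera_matrix"])
    for t in ["picture","tab","hung1","rack","stand","hook_l"]:
        print(t,[(round(b["p"],2),np.round(b["rect"],1).tolist()) for b in cams.boxes_of(n,t)])
print(ctrl.get_obs())
E
```

```text
scene [1081.  151.  907.] [[-0.24, 0.79, -0.56], [0.97, 0.19, -0.14], [-0.0, -0.58, -0.82]] -0.0740980108217844 [[499.88663815   0.         280.97103073]
 [  0.         499.88663815 207.54926837]
 [  0.           0.           1.        ]]
picture [(0.75, [177.8, 189.9, 95.7, 43.4])]
tab [(0.93, [176.3, 190.3, 93.5, 43.8])]
hung1 [(0.85, [363.6, 227.1, 108.9, 39.4]), (0.59, [357.4, 176.6, 100.6, 27.7]), (0.58, [365.1, 245.4, 109.5, 36.9]), (0.57, [360.8, 198.7, 105.0, 45.8])]
rack [(0.91, [361.6, 233.1, 110.4, 146.8]), (0.17, [358.9, 183.3, 103.3, 37.2])]
stand [(0.78, [184.7, 211.2, 50.4, 28.0])]
hook_l [(0.82, [178.6, 185.8, 93.9, 38.7])]
side [ 428. -561.  729.] [[0.99, -0.13, 0.1], [-0.17, -0.71, 0.69], [-0.01, -0.69, -0.72]] -0.11615548388405221 [[421.67109451   0.         283.38990868]
 [  0.         421.67109451 206.38708501]
 [  0.           0.           1.        ]]
picture [(0.57, [311.6, 319.8, 39.0, 109.5])]
tab [(0.6, [311.4, 325.1, 42.3, 114.0])]
hung1 [(0.97, [286.4, 166.6, 34.8, 64.3]), (0.96, [257.4, 172.7, 30.0, 72.3]), (0.94, [298.7, 162.2, 34.4, 70.4]), (0.82, [242
[... 727 characters left out ...]
.8, 365.4, 44.8, 51.0])]
{'t': 1.05, 'qpos': array([-1.90130313e-02,  4.23075574e-01,  1.62986887e+00, -6.95978775e-06,
        1.08860547e+00, -1.90413485e-02]), 'qvel': array([-0.00094072, -0.00060938, -0.00013891, -0.00036254,  0.00161243,
       -0.00263221]), 'joint_torque': array([ 1.29857017e-04, -5.44586313e+01, -2.74051595e+01,  6.44529029e-02,
        1.67741091e-02,  3.23297485e-06]), 'ee_pos': array([6.25003031e+02, 1.56072499e-02, 2.22702578e+02]), 'orientation': array([2.22138164e+00, 2.22145171e+00, 3.95774075e-05]), 'ft_force': array([0.41172439, 0.02780264, 0.11997364]), 'moment': array([ 0.0069007 , -0.01798799, -0.02881756]), 'grasp_force': 0.0, 'width': 87.94181294672671}
```

View images.

```bash
python3 - <<'E'
import cv2
a=cv2.imread("pics/scene0.png")[130:310,100:450];b=cv2.imread("pics/side0.png")[100:400,170:400]
cv2.imwrite("pics/sc.png",cv2.resize(a,(800,411),interpolation=2));cv2.imwrite("pics/sd.png",cv2.resize(b,(460,600),interpolation=2))
E
```

```text
(no output)
```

View pics/sc.png

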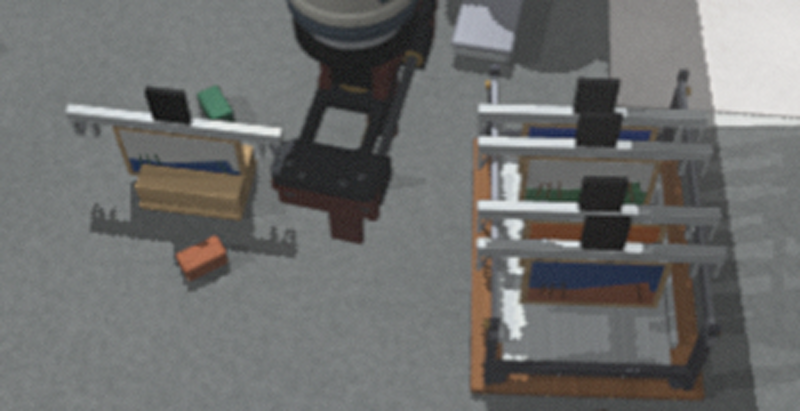

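View pics/sd.png

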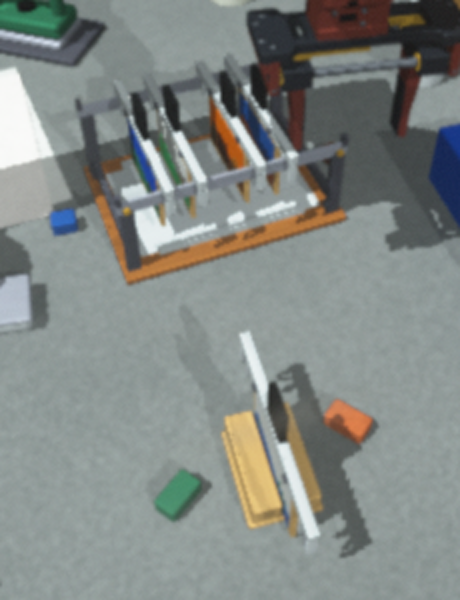

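View pics/wrist0.png

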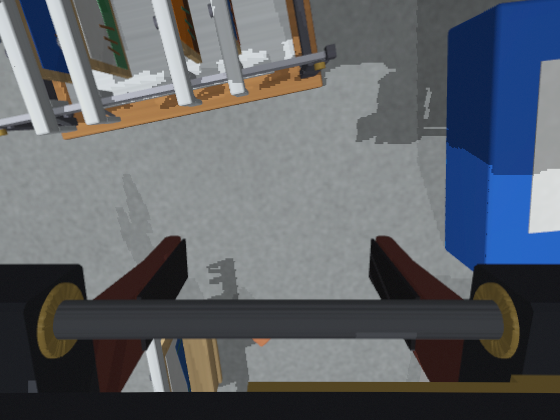

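```bash
python3 - <<'E'
from h import *
g=grab("scene");s=grab("side")
S=lambda x,y:(100+x/2.286,130+y/2.286)
D=lambda x,y:(170+x/2,100+y/2)
for n,a,b in [("stand bar ends",S(66,107),D(243,334)),("",S(283,131),D(312,532)),("hung1 L end",S(477,240),None),("",S(712,115),None)]:
    print(n,tri([g,s],[a,b]).round(1) if b else "", onz(g,a,102).round(1))
for p in [(478,108),(715,116),(478,142),(712,152),(478,207),(720,217),(478,242),(724,255)]: print(onz(g,S(*p),129).round(1))
for p in [(310,535),(245,334)]: print("side stand",onz(s,D(*p),102).round(1))
for p in [(145,235),(200,200),(247,188),(293,160)]: print("side hung",onz(s,D(*p),125).round(1))
E
```

```text
stand bar ends [ 540.2 -231.4  205.2] [ 526.9 -312.1  102. ]
 [ 495.1 -200.9   -3.3] [ 507.4 -110.9  102. ]
hung1 L end  [579.   80.2 102. ]
  [400.1 259.1 102. ]
[463.   55.7 129. ]
[423.4 258.2 129. ]
[499.3  63.2 129. ]
[463.3 259.  129. ]
[564.5  76.8 129. ]
[528.2 271.3 129. ]
[597.5  83.7 129. ]
[564.  277.5 129. ]
side stand [ 524.7 -312.6  102. ]
side stand [ 509.9 -118.   102. ]
side hung [432.5  -1.5 125. ]
side hung [492.1  36.2 125. ]
side hung [541.9  44.6 125. ]
side hung [597.4  77.4 125. ]
```

move_arm(steps=[[[-0.85, -0.7, -0.32], 0, 0], [[-0.85, -0.7, -0.32], 0, 0], [[-0.85, -0.7, -0.32], 0, 0], [[-0.85, -0.7, -0.32], 0, 0], [[-0.85, -0.7, -0.32], 0, 0], [[-0.85, -0.7, -0.32], 0, 0], [[-0.85, -0.7, -0.32], 0, 0], [[-0.85, -0.7, -0.32], 0, 0], [[-0.85, -0.7, -0.32], 0, 0], [[-0.85, -0.7, -0.32], 0, 0]])

```text
t: 1.98
ee_pos: [449.0, -213.3, 303.2]
orientation: [2.221, 2.221, 0.0]
ft_force: [1.1, 0.2, -0.2]
width: 87.5
grasp_force: 0.0
```

move_arm(steps=[[[0, 0, 0], 1, 0], [[0, 0, 0], 1, 0], [[0, 0, 0], 1, 0], [[0, 0, 0], 1, 0], [[0, 0, 0], 1, 0], [[0, 0, 0], 1, 0], [[0, 0, 0], 1, 0], [[0, 0, 0], 1, 0], [[0, 0, 0], 1, 0], [[0, 0, 0], 1, 0], [[0, 0, 0], 1, 0], [[0, 0, 0], 1, 0], [[0, 0, 0], 1, 0], [[0, 0, 0], 1, 0], [[0, 0, 0], 1, 0], [[0, 0, 0], 1, 0], [[0, 0, 0], 1, 0], [[0, 0, 0], 0, 0], [[0, 0, 0], 0, 0], [[0, 0, 0], 0, 0]])

```text
t: 3.65
ee_pos: [450.0, -212.5, 302.7]
orientation: [3.138, 0.141, 0.0]
ft_force: [-0.1, 0.2, -0.7]
width: 87.5
grasp_force: 0.0
```

```bash
python3 - <<'E'
from h import *
import pickle
g=grab("wrist"); save(g,"w1.png"); pickle.dump(g,open("w1.pkl","wb"))
o=ctrl.get_obs(); print(o["t"],o["ee_pos"],R.from_rotvec(o["orientation"]).as_matrix().round(3).tolist(),o["qpos"].round(2))
for t in ["picture","stand"]: print(t,[(round(b["p"],2),np.round(b["rect"],1).tolist()) for b in cams.boxes_of("wrist",t)])
E
```

```text
3.7 [ 449.94037314 -212.4607283   302.71386711] [[0.996, 0.089, -0.0], [0.089, -0.996, -0.0], [-0.0, 0.0, -1.0]] [-0.47  0.14  1.82 -0.    1.18  1.02]
picture [(0.75, [286.7, 115.3, 208.4, 16.8])]
stand [(0.94, [278.1, 113.9, 86.9, 62.2])]
```

View pics/w1.png

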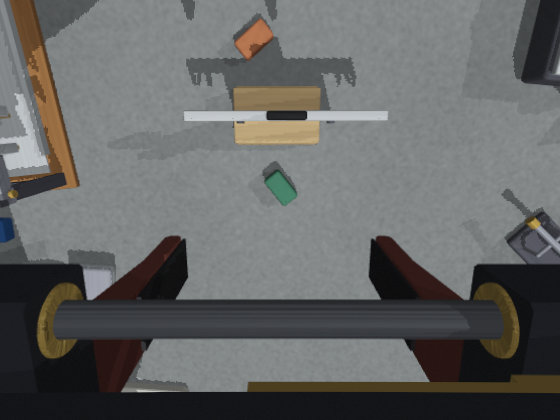

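move_arm(steps=[[[0, -1, 0], 0, 0], [[0, -1, 0], 0, 0], [[0, -1, 0], 0, 0], [[0, -1, 0], 0, 0], [[0, 0, 0], 0, 0], [[0, 0, 0], 0, 0], [[0, 0, 0], 0, 0]])

```text
t: 4.38
ee_pos: [441.5, -113.2, 302.9]
orientation: [3.138, 0.139, 0.001]
ft_force: [-0.2, 0.4, 0.5]
width: 87.8
grasp_force: 0.0
```

```bash
cat >> h.py <<'E'
def barfeat(g,mask):
    """bar ends and tab top centre from mask of one picture (nearly horizontal bar)"""
    im=g["image"].astype(int)
    m=cv2.dilate(mask.astype(np.uint8),np.ones((5,5)))>0
    dark=m&(im.max(2)<45); lite=m&(im.min(2)>150)
    out=[]
    for q in (lite,dark):
        ys,xs=np.nonzero(q); out.append((xs.min(),xs.max()+1,xs.mean()+.5,ys.min(),ys.max()+1,ys.mean()+.5,len(xs), np.polyfit(xs,ys,1)[0]))
    return np.round(out,2)
E
python3 - <<'E'
from h import *
import pickle
g2=grab("wrist"); save(g2,"w2.png"); pickle.dump(g2,open("w2.pkl","wb")); g1=pickle.load(open("w1.pkl","rb"))
b=cams.cut_out("wrist","picture"); print([(x["p"],x["rect"]) for x in b])
f2=barfeat(g2,b[0]["pixels"]); m=np.zeros((420,560),bool); m[105:126,180:393]=1
f1=barfeat(g1,m)
print(f1,f2)
P=[]
for i in (0,1):
    P.append(tri([g1,g2],[(f1[0][i],f1[0][5]),(f2[0][i],f2[0][5])])); print("bar end",P[-1].round(1))
print(np.linalg.norm(P[0]-P[1]))
for i in (0,1,2): print("tab", tri([g1,g2],[(f1[1][i],f1[1][5]),(f2[1][i],f2[1][5])]).round(1))
for g,f in ((g1,f1),(g2,f2)): print(onz(g,(f[1][2],f[1][5]),143).round(1), [onz(g,(f[0][i],f[0][5]),102).round(1) for i in (0,1)])
E
```

```text
[(0.82, [386.1, 116.5, 204.5, 15.1])]
[[ 1.8400e+02  3.8800e+02  2.8574e+02  1.1100e+02  1.2100e+02  1.1600e+02
   1.6310e+03 -0.0000e+00]
 [ 2.6700e+02  3.0700e+02  2.8627e+02  1.1100e+02  1.2000e+02  1.1538e+02
   3.3500e+02 -1.0000e-02]] [[ 2.8500e+02  4.9100e+02  3.8626e+02  1.1100e+02  1.2200e+02  1.1620e+02
   1.5010e+03 -0.0000e+00]
 [ 3.7000e+02  4.2100e+02  3.9510e+02  1.1200e+02  1.2000e+02  1.1587e+02
   3.8700e+02 -1.0000e-02]]
bar end [ 507.1 -114.   100. ]
bar end [ 524.6 -312.2  105.9]
199.10902639456373
tab [ 514.8 -195.5  107.4]
tab [ 517.8 -231.2  141.7]
tab [ 516.3 -213.6  126.5]
[ 516.3 -213.2  143. ] [array([ 506.9, -114.5,  102. ]), array([ 524.8, -313.4,  102. ])]
[ 515.8 -208.4  143. ] [array([ 507.3, -113.9,  102. ]), array([ 524.7, -314.5,  102. ])]
```

move_arm(steps=[[[0.1, -1, -0.1], 0, 0], [[0.1, -1, -0.1], 0, 0], [[0.1, -1, -0.1], 0, 0], [[0.1, -1, -0.1], 0, 0], [[0.1, -1, -0.1], 0, 0], [[0.1, -1, -0.1], 0, 0], [[0.1, -1, -0.1], 0, 0], [[0.1, -1, -0.1], 0, 0], [[0.1, -1, -0.1], 0, 0], [[0.1, -1, -0.1], -1, 0], [[0.1, -1, 0], 0, 0], [[0, 0, 0], 0, 0], [[0, 0, 0], 0, 0], [[0, 0, 0], 0, 0]])

```text
t: 5.65
ee_pos: [442.7, 162.5, 327.4]
orientation: [3.129, 0.273, -0.001]
ft_force: [0.6, 1.1, -0.4]
width: 87.9
grasp_force: 0.0
```

```bash
python3 - <<'E'
from h import *
import pickle
g=grab("wrist"); save(g,"w3.png"); pickle.dump(g,open("w3.pkl","wb"))
b=cams.cut_out("wrist","hung1"); print([(x["p"],x["rect"]) for x in b]); pickle.dump(b,open("b3.pkl","wb"))
E
```

```text
[(0.75, [289.2, 149.9, 202.2, 20.6]), (0.74, [285.1, 40.0, 215.0, 33.7]), (0.65, [289.4, 181.6, 196.3, 33.5])]
```

View pics/w3.png

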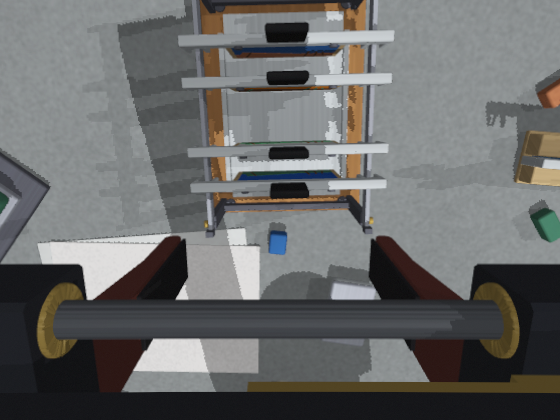

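move_arm(steps=[[[0, 1, 0], 0, 0], [[0, 1, 0], 0, 0], [[0, 1, 0], 0, 0], [[0, 1, 0], 0, 0], [[0, 0, 0], 0, 0], [[0, 0, 0], 0, 0], [[0, 0, 0], 0, 0]])

```text
t: 6.33
ee_pos: [459.8, 64.6, 327.7]
orientation: [-3.13, -0.271, 0.0]
ft_force: [-0.1, 0.3, -0.7]
width: 88.1
grasp_force: 0.0
```

```bash
python3 - <<'E'
from h import *
import pickle
g=grab("wrist"); save(g,"w4.png"); pickle.dump(g,open("w4.pkl","wb"))
b=cams.cut_out("wrist","hung1"); print([(x["p"],x["rect"]) for x in b]); pickle.dump(b,open("b4.pkl","wb"))
for gi,bi in (("w3","b3"),("w4","b4")):
    g=pickle.load(open(gi+".pkl","rb"))
    for x in pickle.load(open(bi+".pkl","rb")): 
        if x["p"]>.3: print(gi,barfeat(g,x["pixels"]).tolist())
E
```

```text
[(0.95, [190.8, 150.6, 198.3, 22.1]), (0.92, [189.9, 183.6, 196.5, 31.1]), (0.84, [179.9, 40.2, 212.4, 39.4]), (0.82, [182.1, 81.2, 208.1, 21.8])]
w3 [[224.0, 389.0, 344.32, 138.0, 161.0, 149.56, 744.0, -0.03], [269.0, 308.0, 288.57, 147.0, 159.0, 153.1, 428.0, -0.03]]
w3 [[238.0, 395.0, 349.03, 30.0, 60.0, 38.09, 1098.0, -0.07], [236.0, 324.0, 286.63, 23.0, 57.0, 32.86, 777.0, -0.04]]
w3 [[226.0, 387.0, 332.38, 167.0, 191.0, 179.93, 811.0, 0.12], [252.0, 323.0, 289.58, 171.0, 199.0, 190.25, 566.0, -0.04]]
w4 [[147.0, 289.0, 252.35, 138.0, 162.0, 149.27, 658.0, -0.03], [157.0, 205.0, 181.32, 147.0, 159.0, 153.03, 498.0, -0.07]]
w4 [[150.0, 290.0, 245.85, 167.0, 191.0, 179.9, 771.0, 0.14], [161.0, 241.0, 185.77, 171.0, 199.0, 190.39, 603.0, -0.16]]
w4 [[70.0, 287.0, 199.33, 28.0, 60.0, 38.85, 927.0, -0.02], [131.0, 233.0, 171.71, 23.0, 57.0, 33.06, 872.0, 0.13]]
w4 [[218.0, 288.0, 263.51, 71.0, 92.0, 78.31, 566.0, 0.0], [141.0, 233.0, 175.86, 71.0, 91.0, 78.68, 643.0, 0.07]]
```

View pics/w4.png

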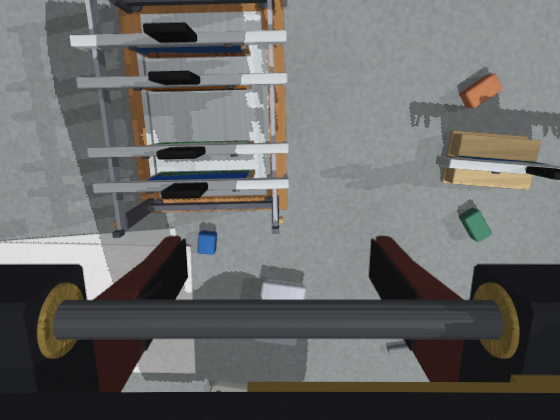

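```bash
python3 - <<'E'
from h import *
import pickle
G={k:pickle.load(open(k+".pkl","rb")) for k in("w3","w4")}
# approx bar end pixels: name -> per view (left x, y),(right x,y)
E={"w3":{1:((191,187),(386,183)),2:((188,152),(388,148)),3:((182,83),(392,78)),4:((179,41),(394,36))},
   "w4":{1:((94,188),(288,183)),2:((88,152),(288,148)),3:((78,83),(287,78)),4:((71,41),(286,36))}}
F={}
for k,g in G.items():
    im=cv2.cvtColor(g["image"],cv2.COLOR_RGB2GRAY).astype(float)
    for b,(l,r) in E[k].items():
        o=[]
        for (x,y),s in ((l,1),(r,-1)):
            # row centre: strongest +/- gradients in mean column profile just inside end
            xs=slice(x+2,x+10) if s>0 else slice(x-10,x-2)
            p=im[y-10:y+11,xs].mean(1); d=np.diff(p); t=np.argmax(d); w=t+3+np.argmin(d[t+3:t+12]) if t<16 else t
            def sub(i,d=np.abs(d)):
                j=slice(max(i-1,0),i+2); return (np.arange(20)[j]*d[j]).sum()/d[j].sum()
            top,bot=y-10+1+sub(t),y-10+1+sub(w); cy=(top+bot)/2
            q=im[int(cy)-1:int(cy)+2,x-8:x+9].mean(0); e=np.diff(q)*s; i=np.argmax(e); j=slice(max(i-1,0),i+2); e=np.clip(e,0,None)
            cx=x-8+1+(np.arange(16)[j]*e[j]).sum()/e[j].sum()
            o.append((cx,cy)); 
            print(k,b,"L" if s>0 else "R",round(cx,1),round(top,1),round(bot,1),np.round(d.max()),np.round(d.min()))
        F[k,b]=o
Z=129
for b in (1,2,3,4):
    for k in G:
        L,Rr=[onz(G[k],p,Z) for p in F[k,b]]; v=L-Rr
        print(b,k,"mid",((L+Rr)/2).round(1),"len",np.linalg.norm(v).round(1),"yaw",np.degrees(np.arctan2(-v[0],v[1])).round(2))
    print("  tri",[tri([G["w3"],G["w4"]],[F["w3",b][i],F["w4",b][i]]).round(1).tolist() for i in (0,1)])
E
```

```text
w3 1 L 190.5 183.3 192.6 24.0 -31.0
w3 1 R 386.6 179.4 188.4 51.0 -38.0
w3 2 L 187.8 148.1 157.3 38.0 -41.0
w3 2 R 388.2 143.7 152.9 54.0 -63.0
w3 3 L 181.8 77.8 87.9 42.0 -45.0
w3 3 R 391.9 73.3 83.6 43.0 -34.0
w3 4 L 178.3 35.2 46.2 26.0 -28.0
w3 4 R 393.9 30.4 41.4 31.0 -38.0
w4 1 L 93.2 183.7 192.8 22.0 -39.0
w4 1 R 288.7 179.4 188.4 56.0 -47.0
w4 2 L 87.7 148.0 157.4 45.0 -37.0
w4 2 R 288.3 143.7 153.0 51.0 -62.0
w4 3 L 76.8 77.2 88.0 39.0 -30.0
w4 3 R 287.0 73.3 83.7 55.0 -42.0
w4 4 L 70.2 35.2 46.3 86.0 -54.0
w4 4 R 286.4 30.7 41.7 36.0 -51.0
1 w3 mid [440.8 151.9 129. ] len 200.1 yaw 11.15
1 w4 mid [440.7 152.  129. ] len 199.4 yaw 11.21
  tri [[421.2, 250.1, 128.4], [460.3, 54.3, 130.7]]
2 w3 mid [475.9 158.8 129. ] len 199.5 yaw 11.19
2 w4 mid [475.9 158.9 129. ] len 199.7 yaw 11.17
  tri [[456.7, 256.5, 129.9], [495.3, 60.9, 129.1]]
3 w3 mid [540.5 171.7 129. ] len 199.6 yaw 11.09
3 w4 mid [540.5 171.9 129. ] len 199.6 yaw 11.1
  tri [[521.3, 269.5, 129.5], [559.6, 74.0, 129.5]]
4 w3 mid [576.7 179.  129. ] len 199.2 yaw 11.15
4 w4 mid [576.6 179.1 129. ] len 199.7 yaw 11.17
  tri [[557.2, 276.4, 130.2], [596.1, 81.1, 128.2]]
```

```bash
python3 - <<'E'
from h import *
import pickle
for k,cl,cr in (("w3",205,371),("w4",103,270)):
    g=pickle.load(open(k+".pkl","rb")); im=cv2.cvtColor(g["image"],cv2.COLOR_RGB2GRAY)
    for r in (96,104,112,120,128,136):
        print(k,r,im[r-1:r+2,cl-12:cl+13].mean(0).astype(int).tolist(),im[r-1:r+2,cr-12:cr+13].mean(0).astype(int).tolist())
a=cv2.imread("pics/w3.png")[65:165,180:400];cv2.imwrite("pics/z3.png",cv2.resize(a,None,fx=3.6,fy=3.6,interpolation=0))
E
```

```text
w3 96 [95, 96, 96, 96, 95, 92, 113, 106, 102, 97, 72, 62, 64, 74, 79, 80, 79, 80, 80, 80, 81, 83, 82, 81, 81] [126, 130, 131, 128, 130, 137, 129, 98, 63, 62, 98, 150, 173, 172, 166, 150, 139, 139, 140, 142, 144, 143, 141, 138, 137]
w3 104 [82, 82, 82, 82, 83, 83, 99, 114, 118, 118, 104, 87, 79, 68, 74, 79, 81, 80, 80, 80, 79, 81, 82, 81, 81] [127, 131, 137, 141, 139, 138, 123, 86, 63, 63, 119, 162, 173, 173, 162, 142, 137, 139, 141, 143, 143, 143, 143, 143, 143]
w3 112 [83, 83, 82, 81, 80, 80, 79, 110, 117, 118, 118, 95, 84, 85, 78, 79, 81, 81, 80, 80, 79, 80, 80, 80, 80] [129, 133, 133, 138, 141, 141, 119, 75, 63, 63, 139, 173, 173, 171, 158, 143, 142, 139, 140, 141, 142, 143, 144, 143, 142]
w3 120 [96, 97, 97, 97, 97, 93, 90, 98, 114, 117, 118, 107, 89, 84, 76, 78, 90, 93, 93, 90, 84, 82, 80, 80, 80] [130, 134, 130, 131, 137, 138, 110, 63, 63, 88, 148, 174, 174, 168, 152, 141, 140, 140, 140, 140, 140, 140, 140, 142, 143]
w3 128 [100, 100, 100, 97, 98, 98, 96, 95, 110, 117, 118, 118, 98, 86, 86, 88, 93, 94, 94, 93, 92, 81, 78, 79, 79] [131, 133, 127, 131, 139, 131, 98, 63, 63, 122, 
[... 1037 characters left out ...]
89, 93, 93, 92, 93, 93, 92, 92, 92, 97, 109, 117, 117, 113, 97, 87, 85, 85, 85, 88, 86, 92, 97, 97] [151, 141, 133, 133, 132, 135, 144, 148, 148, 148, 134, 105, 126, 167, 178, 178, 155, 113, 92, 110, 127, 131, 130, 130, 132]
w4 128 [98, 97, 97, 97, 97, 98, 98, 97, 96, 97, 97, 99, 109, 118, 118, 115, 99, 87, 87, 86, 86, 87, 87, 95, 99] [197, 174, 155, 143, 131, 132, 143, 147, 147, 147, 153, 149, 149, 172, 179, 179, 157, 111, 85, 85, 118, 131, 130, 130, 132]
w4 136 [100, 98, 97, 98, 98, 98, 98, 98, 97, 96, 96, 97, 98, 107, 118, 118, 116, 103, 87, 87, 87, 86, 87, 87, 93] [198, 196, 199, 201, 200, 200, 169, 145, 146, 146, 146, 136, 130, 129, 140, 134, 120, 128, 132, 133, 133, 132, 131, 131, 132]
```

View pics/z3.png

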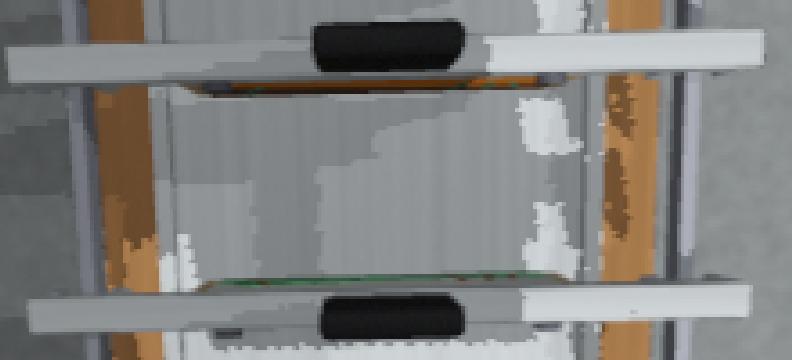

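```bash
python3 - <<'E'
from h import *
import pickle
y=np.radians(11.15); ex=np.array([np.cos(y),np.sin(y)]); ey=np.array([-np.sin(y),np.cos(y)])
Q=[]
for k,l,r in (("w3",(202.25,112.5),(371.4,112.5)),("w4",(103.15,112.5),(272.55,112.5))):
    g=pickle.load(open(k+".pkl","rb")); L,Rr=onz(g,l,115)[:2],onz(g,r,115)[:2]
    Q.append((L,Rr)); print(k,L.round(1),Rr.round(1),"ey",(L@ey).round(2),(Rr@ey).round(2),"sep",((L-Rr)@ey).round(2),"mid",((L+Rr)@ey/2).round(2))
for n,m in (("h1",(440.75,152)),("h2",(475.9,158.85)),("h3",(540.5,171.8)),("h4",(576.65,179.05))): print(n,(np.array(m)@ex).round(2),(np.array(m)@ey).round(2))
E
```

```text
w3 [497.2 250. ] [526.7  82.1] ey 149.17 -21.32 sep 170.49 mid 63.92
w4 [497.1 250.4] [526.7  82.4] ey 149.51 -20.96 sep 170.47 mid 64.27
h1 461.82 63.9
h2 497.64 63.82
h3 563.52 64.04
h4 600.39 64.16
```

move_arm(steps=[[[0.025, 0.946, 0], 1, 0], [[0, 0, 0], 0, 0]])

```text
t: 6.6
ee_pos: [464.9, 40.9, 327.7]
orientation: [3.138, 0.133, 0.001]
ft_force: [-0.5, 0.5, -0.2]
width: 88.1
grasp_force: 0.0
```

```bash
cat >> h.py <<'E'
def to(x,y,z,yaw):
    o=ctrl.get_obs(); M=R.from_rotvec(o["orientation"]).as_matrix(); p=o["ee_pos"]
    h=np.degrees(np.arctan2(M[1,0],M[0,0])); d=M.T@(np.array([x,y,z])-p)
    print("t",o["t"],"p",p.round(1),"h",round(h,2),"tilt",M[:2,2].round(4),"units",(d/25).round(3),"turn",round((h-yaw)/5,3),"f",o["ft_force"].round(2),"w",round(o["width"],1),round(o["grasp_force"],1))
E
python3 -c "
from h import *
to(516,-213.6,200,5.05)"
```

```text
t 6.6 p [464.9  40.9 327.7] h 4.84 tilt [ 0.0004 -0.001 ] units [ 1.174 10.313  5.12 ] turn -0.042 f [-0.54  0.49 -0.19] w 88.1 0.0
```

move_arm(steps=[[[0.107, 0.937, 0], 0, 0], [[0.107, 0.937, 0], 0, 0], [[0.107, 0.937, 0], 0, 0], [[0.107, 0.937, 0], 0, 0], [[0.107, 0.937, 0], 0, 0], [[0.107, 0.937, 0], 0, 0], [[0.107, 0.937, 0], 0, 0], [[0.107, 0.937, 0], 0, 0], [[0.107, 0.937, 0], 0, 0], [[0.107, 0.937, 0], 0, 0], [[0.107, 0.937, 0], -0.04, 0], [[0, 0, 1], 0, 0], [[0, 0, 1], 0, 0], [[0, 0, 1], 0, 0], [[0, 0, 1], 0, 0], [[0, 0, 1], 0, 0], [[0, 0, 0], 0, 0], [[0, 0, 0], 0, 0], [[0, 0, 0], 0, 0]])

```text
t: 8.18
ee_pos: [517.4, -212.1, 203.9]
orientation: [3.138, 0.144, 0.002]
ft_force: [0.1, -0.4, 1.2]
width: 87.9
grasp_force: 0.0
```

```bash
python3 -c "
from h import *
to(516,-213.6,108,5.05)"
```

```text
t 8.1833 p [ 517.4 -212.1  203.9] h 5.27 tilt [ 0.0013 -0.0005] units [-0.065  0.053  3.836] turn 0.044 f [ 0.14 -0.36  1.17] w 87.9 0.0
```

move_arm(steps=[[[-0.03, 0.03, 0.7], 0.04, 0.3], [[-0.03, 0.02, 0.7], 0, 0.3], [[0, 0, 0.7], 0, 0.3], [[0, 0, 0.6], 0, 0.3], [[0, 0, 0.6], 0, 0.3], [[0, 0, 0.5], 0, 0.3], [[0, 0, 0], 0, 0.3], [[0, 0, 0], 0, 0.3], [[0, 0, 0], 0, 0.3], [[0, 0, 0], 0, 0.3]])

```text
t: 9.02
ee_pos: [515.9, -214.1, 108.9]
orientation: [3.138, 0.137, 0.003]
ft_force: [-0.2, -0.1, -0.5]
width: 61.6
grasp_force: 0.0
```

```bash
python3 -c "
from h import *
to(516,-213.6,108,5.05)
g=grab('wrist'); save(g,'w5.png')"
```

```text
t 9.0167 p [ 515.9 -214.1  108.9] h 5.01 tilt [ 0.002  -0.0009] units [ 0.007 -0.019  0.037] turn -0.009 f [-0.17 -0.1  -0.5 ] w 61.6 0.0
```

View pics/w5.png

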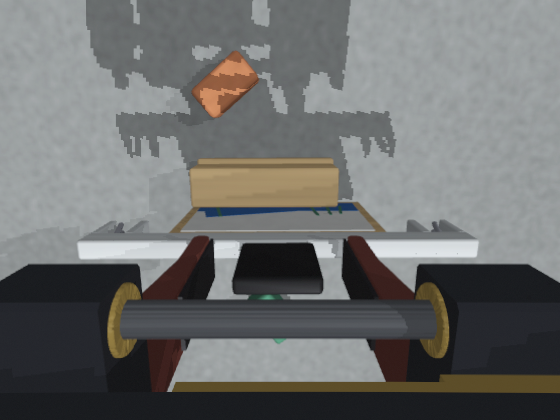

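move_arm(steps=[[[0, 0, 0], 0, 1], [[0, 0, 0], 0, 1], [[0, 0, 0], 0, 1], [[0, 0, 0], 0, 1], [[0, 0, 0], 0, 1], [[0, 0, 0], 0, 1], [[0, 0, 0], 0, 1], [[0, 0, 0], 0, 1]])

```text
t: 9.73
ee_pos: [515.1, -213.8, 107.7]
orientation: [3.139, 0.137, 0.0]
ft_force: [-0.4, -0.5, 1.7]
width: 35.9
grasp_force: 30.0
```

move_arm(steps=[[[0, 0, -0.3], 0, 1], [[0, 0, -0.6], 0, 1], [[0, 0, -0.8], 0, 1], [[0, 0, -0.8], 0, 1], [[0, 0, -0.8], 0, 1], [[0, 0, -0.8], 0, 1], [[0, 0, -0.8], 0, 1], [[0, 0, -0.8], 0, 1], [[0, 0, -0.8], 0, 1], [[0, 0, -0.6], 0, 1], [[0, 0, -0.3], 0, 1], [[0, 0, 0], 0, 1], [[0, 0, 0], 0, 1], [[0, 0, 0], 0, 1], [[0, 0, 0], 0, 1]])

```text
t: 10.98
ee_pos: [514.3, -213.4, 291.3]
orientation: [-3.138, -0.137, 0.003]
ft_force: [-0.0, -0.9, -2.0]
width: 35.8
grasp_force: 30.0
```

```bash
python3 - <<'E'
from h import *
to(508.2,165.5,300,11.15)
g=grab('wrist'); save(g,'w6.png')
im=cv2.cvtColor(g["image"],cv2.COLOR_RGB2GRAY)
for c in (90,110,130,430,450,465): print(c,im[228:270,c].tolist())
print(im[242:250,70:90].mean(0).astype(int),im[242:250,466:486].mean(0).astype(int))
E
```

```text
t 10.9833 p [ 514.3 -213.4  291.3] h 5.0 tilt [-0.0022  0.001 ] units [  1.077 -15.121  -0.331] turn -1.23 f [-0.05 -0.85 -1.96] w 35.8 30.0
90 [147, 146, 144, 133, 115, 110, 113, 115, 115, 112, 110, 134, 169, 191, 210, 217, 217, 217, 217, 218, 219, 219, 220, 221, 221, 222, 215, 212, 213, 204, 176, 160, 161, 160, 159, 127, 67, 28, 27, 25, 26, 27]
110 [131, 111, 105, 106, 109, 111, 113, 115, 114, 113, 110, 136, 171, 193, 211, 217, 217, 217, 217, 218, 219, 220, 221, 222, 214, 210, 211, 213, 213, 203, 174, 159, 159, 158, 157, 125, 63, 28, 28, 26, 26, 28]
130 [114, 108, 110, 125, 115, 110, 112, 114, 114, 113, 111, 139, 173, 194, 212, 217, 217, 218, 218, 219, 219, 221, 222, 223, 223, 215, 211, 212, 212, 201, 170, 156, 156, 158, 157, 121, 60, 27, 27, 28, 27, 25]
430 [155, 138, 132, 112, 108, 109, 110, 111, 110, 108, 135, 167, 191, 211, 215, 215, 215, 216, 217, 218, 219, 220, 221, 222, 223, 224, 224, 220, 203, 169, 155, 158, 160, 160, 157, 121, 59, 28, 27, 25, 29, 28]
450 [91, 91, 93, 103, 107, 109, 110, 110, 110, 108, 137, 169, 192, 211, 215, 215, 215, 215, 217, 218, 219, 220, 221, 222, 223, 224, 224, 220, 203, 171, 154, 154, 156, 156, 156, 123, 63, 27, 26, 26, 27, 27]
465 [160, 154, 152, 120, 107, 109, 110, 111, 109, 108, 137, 169, 192, 211, 215, 215, 215, 215, 216, 218, 219, 220, 221, 222, 223, 224, 224, 220, 197, 166, 156, 159, 159, 159, 157, 125, 65, 28, 27, 27, 27, 27]
[143 145 146 146 147 151 171 199 214 216 216 216 216 216 216 216 216 216
 216 216] [216 216 216 216 216 216 216 216 216 216 216 216 216 210 183 162 158 157
 157 159]
```

View pics/w6.png

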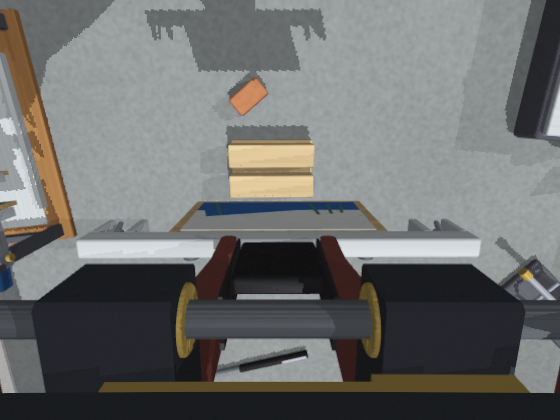

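```bash
python3 - <<'E'
from h import *
o=ctrl.get_obs(); g=grab('wrist')
M=R.from_rotvec(o["orientation"]).as_matrix(); p=o["ee_pos"]
tool=lambda P:(M.T@(np.array(P)-p)).round(2)
# bar top z = TCP-6 (picture z94; TCP at 100)
zt=p[2]-6
print("ends",tool(onz(g,(77.1,256),zt)),tool(onz(g,(480.6,255),zt)))
print("bar rear top edge?",tool(onz(g,(110,258.3),zt)),tool(onz(g,(450,257),zt)),"front",tool(onz(g,(110,239.8),zt)),tool(onz(g,(450,239),zt)))
# predictions for board bottom edge & bar
for n,q in (("bar top front",(5,0,6)),("bar top rear",(-5,0,6)),("bar bot front",(5,0,20)),("board bot front",(2.5,60,100)),("board bot front",(2.5,-60,100)),("tilt 2deg",(2.5+3.3,60,100))): print(n,proj(g,p+M@np.array(q)).round(1))
im=cv2.cvtColor(g["image"],cv2.COLOR_RGB2GRAY)
for c in (230,260,290,330):print(im[195:245,c].tolist())
E
```

```text
ends [  -2.71 -101.11    6.11] [ -2.15 100.46   5.9 ]
bar rear top edge? [ -3.97 -84.9    6.1 ] [-3.25 85.4   5.91] front [  5.82 -83.8    6.08] [ 6.26 84.3   5.9 ]
bar top front [[279.4 241.3]]
bar top rear [[279.4 260.1]]
bar bot front [[279.3 232.5]]
board bot front [[358.6 202.4]]
board bot front [[198.9 202.4]]
tilt 2deg [[358.9 198.1]]
[171, 168, 156, 149, 149, 149, 108, 70, 49, 48, 48, 47, 47, 48, 48, 46, 48, 47, 49, 82, 115, 119, 119, 119, 119, 120, 118, 118, 118, 119, 118, 118, 118, 117, 150, 138, 112, 110, 111, 112, 87, 50, 41, 42, 39, 41, 43, 41, 41, 39]
[202, 202, 181, 156, 150, 148, 107, 67, 49, 47, 45, 48, 48, 47, 46, 48, 49, 90, 116, 120, 119, 120, 118, 118, 118, 119, 117, 117, 117, 118, 118, 118, 119, 119, 162, 143, 109, 109, 111, 111, 112, 114, 112, 116, 141, 150, 153, 74, 17, 18]
[187, 197, 167, 160, 160, 160, 111, 61, 49, 49, 47, 48, 49, 49, 50, 90, 115, 119, 119, 119, 119, 119, 120, 120, 121, 119, 119, 119, 119, 118, 119, 118, 117, 117, 160, 124, 107, 110, 111, 111, 112, 112, 111, 117, 142, 135, 112, 49, 16, 16]
[161, 159, 156, 156, 158, 148, 106, 61, 48, 48, 48, 48, 48, 53, 54, 56, 56, 53, 87, 116, 120, 118, 119, 119, 119, 120, 119, 118, 118, 118, 120, 120, 118, 129, 161, 130, 109, 110, 110, 109, 93, 54, 40, 40, 42, 42, 41, 41, 42, 41]
```

move_arm(steps=[[[0, -0.2, -0.3], -0.6, 1], [[0, -0.5, -0.3], -0.6, 1], [[0, -0.9, 0], 0, 1], [[0, -0.9, 0], 0, 1], [[0, -0.9, 0], 0, 1], [[0, -0.9, 0], 0, 1], [[0, -0.9, 0], 0, 1], [[0, -0.9, 0], 0, 1], [[0, -0.9, 0], 0, 1], [[0, -0.9, 0], 0, 1], [[0, -0.9, 0], 0, 1], [[0, -0.9, 0], 0, 1], [[0, -0.7, 0], 0, 1], [[0, -0.5, 0], 0, 1], [[0, -0.2, 0], 0, 1], [[0, 0, 0], 0, 1], [[0, 0, 0], 0, 1], [[0, 0, 0], 0, 1]])

```text
t: 12.58
ee_pos: [463.3, 58.2, 307.5]
orientation: [3.127, 0.3, -0.0]
ft_force: [0.4, 0.6, -1.8]
width: 35.7
grasp_force: 30.0
```

```bash
python3 -c "
from h import *
to(507.0,165.2,305,11.0)"
```

```text
t 12.5833 p [463.3  58.2 307.5] h 10.97 tilt [-0.0002 -0.0003] units [ 2.53  -3.868  0.1  ] turn -0.005 f [ 0.43  0.61 -1.76] w 35.7 30.0
```

move_arm(steps=[[[0.3, -0.3, 0], 0, 1], [[0.4, -0.7, 0], 0, 1], [[0.5, -0.8, 0], 0, 1], [[0.5, -0.8, 0], 0, 1], [[0.4, -0.7, 0], 0, 1], [[0.3, -0.4, 0], 0, 1], [[0.13, -0.17, 0], 0, 1], [[0, 0, 0], 0, 1], [[0, 0, 0], 0, 1], [[0, 0, 0], 0, 1], [[0, 0, 0], 0, 1], [[0, 0, 0], 0, 1]])

```text
t: 13.58
ee_pos: [506.7, 165.2, 307.8]
orientation: [3.127, 0.3, 0.0]
ft_force: [-0.3, 0.5, -1.0]
width: 35.8
grasp_force: 30.0
```

```bash
python3 - <<'E'
from h import *
to(507.0,165.2,305,11.0)
E
```

```text
t 13.5833 p [506.7 165.2 307.8] h 10.95 tilt [ 0.0001 -0.    ] units [0.013 0.002 0.113] turn -0.011 f [-0.34  0.47 -1.05] w 35.8 30.0
```

move_arm(steps=[[[0, 0, 0.3], 0, 1], [[0, 0, 0.5], 0, 1], [[0, 0, 0.6], 0, 1], [[0, 0, 0.6], 0, 1], [[0, 0, 0.6], 0, 1], [[0, 0, 0.6], 0, 1], [[0, 0, 0.6], 0, 1], [[0, 0, 0.5], 0, 1], [[0, 0, 0.4], 0, 1], [[0, 0, 0.2], 0, 1], [[0, 0, 0], 0, 1], [[0, 0, 0], 0, 1], [[0, 0, 0], 0, 1], [[0, 0, 0], 0, 1]])

```text
t: 14.75
ee_pos: [507.4, 166.0, 186.0]
orientation: [-3.127, -0.301, -0.002]
ft_force: [-0.9, -0.9, -1.3]
width: 35.6
grasp_force: 30.0
```

```bash
python3 - <<'E'
from h import *
to(507.0,165.2,160,11.0)
g=grab("wrist"); save(g,"w7.png")
a=cv2.imread("pics/w7.png")[120:280]; cv2.imwrite("pics/w7z.png",cv2.resize(a,(800,229*1),interpolation=2))
s=grab("side"); save(s,"s7.png")
a=cv2.resize(cv2.imread("pics/w7.png")[100:290],(800,271)); b=cv2.resize(cv2.imread("pics/s7.png")[110:240,200:350],(375,325),interpolation=2)
c=grab("scene"); save(c,"c7.png"); d=cv2.resize(cv2.imread("pics/c7.png")[150:280,290:460],(425,325),interpolation=2)
cv2.imwrite("pics/m7.png",np.vstack([a,np.hstack([b,d])]))
E
```

```text
t 14.75 p [507.4 166.  186. ] h 11.0 tilt [0.0014 0.0004] units [-0.022  0.03   1.039] turn -0.001 f [-0.86 -0.9  -1.32] w 35.6 30.0
```

View pics/m7.png

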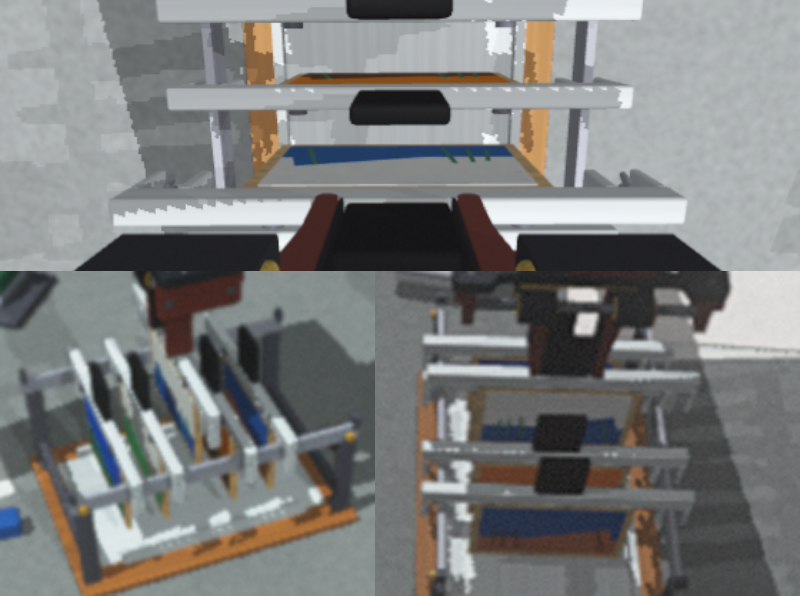

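move_arm(steps=[[[-0.01, 0.02, 0.2], 0, 1], [[0, 0, 0.2], 0, 1], [[0, 0, 0.2], 0, 1], [[0, 0, 0.2], 0, 1], [[0, 0, 0.1], 0, 1], [[0, 0, 0], 0, 1], [[0, 0, 0], 0, 1], [[0, 0, 0], 0, 1], [[0, 0, 0], 0, 1], [[0, 0, 0], 0, 1]])

```text
t: 15.73
ee_pos: [506.8, 165.4, 162.9]
orientation: [-3.127, -0.301, -0.001]
ft_force: [0.4, -0.6, -1.7]
width: 35.7
grasp_force: 30.0
```

```bash
python3 - <<'E'
from h import *
to(507.0,165.2,145,11.0)
g=grab("wrist"); save(g,"w8.png"); 
im=cv2.cvtColor(g["image"],cv2.COLOR_RGB2GRAY)
to(507.0,165.2,145,11.0)
a=cv2.imread("pics/w8.png")[170:270,60:500]; cv2.imwrite("pics/m8.png",cv2.resize(a,None,fx=1.8,fy=3,interpolation=2))
E
```

```text
t 15.7333 p [506.8 165.4 162.9] h 11.0 tilt [0.0005 0.0001] units [0.004 0.01  0.716] turn 0.0 f [ 0.37 -0.57 -1.74] w 35.7 30.0
t 15.7833 p [506.8 165.4 162.9] h 11.0 tilt [0.0004 0.0001] units [0.007 0.008 0.715] turn -0.0 f [-0.07  0.32 -0.98] w 35.6 30.0
```

View pics/m8.png

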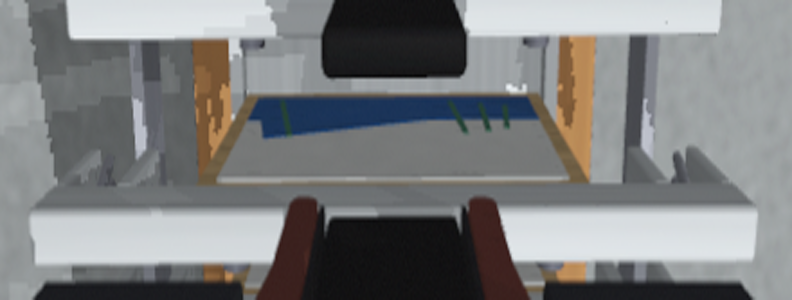

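move_arm(steps=[[[0, 0.01, 0.1], 0, 1], [[0, 0, 0.1], 0, 1], [[0, 0, 0.08], 0, 1], [[0, 0, 0], 0, 1], [[0, 0, 0], 0, 1]])

```text
t: 16.2
ee_pos: [506.6, 165.0, 155.4]
orientation: [3.127, 0.301, -0.001]
ft_force: [-0.1, -0.2, -1.6]
width: 35.8
grasp_force: 30.0
```

move_arm(steps=[[[0, 0, 0.08], 0, 1], [[0, 0, 0.08], 0, 1], [[0, 0, 0], 0, 1], [[0, 0, 0], 0, 1]])

```text
t: 16.53
ee_pos: [506.6, 165.1, 151.5]
orientation: [3.127, 0.301, -0.001]
ft_force: [-0.2, -0.5, -1.5]
width: 36.2
grasp_force: 30.0
```

move_arm(steps=[[[0, 0, 0.08], 0, 1], [[0, 0, 0.08], 0, 1], [[0, 0, 0], 0, 1], [[0, 0, 0], 0, 1]])

```text
t: 16.87
ee_pos: [506.6, 165.1, 147.5]
orientation: [3.127, 0.301, -0.001]
ft_force: [-0.0, 0.2, -0.4]
width: 35.6
grasp_force: 30.0
```

move_arm(steps=[[[0, 0, 0.08], 0, 1], [[0, 0, 0.08], 0, 1], [[0, 0, 0], 0, 1], [[0, 0, 0], 0, 1]])

```text
t: 17.2
ee_pos: [506.6, 165.1, 143.5]
orientation: [3.127, 0.301, -0.001]
ft_force: [0.2, 0.3, -1.3]
width: 35.7
grasp_force: 30.0
```

move_arm(steps=[[[0, 0, 0.04], 0, 1], [[0, 0, 0.04], 0, 1], [[0, 0, 0], 0, 1], [[0, 0, 0], 0, 1]])

```text
t: 17.53
ee_pos: [506.7, 165.1, 141.6]
orientation: [3.127, 0.301, -0.0]
ft_force: [0.3, -1.5, -2.0]
width: 36.2
grasp_force: 30.0
```

move_arm(steps=[[[0, 0, 0.04], 0, 1], [[0, 0, 0.04], 0, 1], [[0, 0, 0], 0, 1], [[0, 0, 0], 0, 1]])

```text
t: 17.87
ee_pos: [506.9, 165.1, 139.8]
orientation: [3.127, 0.301, 0.001]
ft_force: [0.4, 0.3, 0.4]
width: 36.1
grasp_force: 30.0
```

move_arm(steps=[[[0, 0, 0.04], 0, 1], [[0, 0, 0], 0, 1], [[0, 0, 0], 0, 1]])

```text
t: 18.12
ee_pos: [507.1, 165.1, 139.0]
orientation: [-3.127, -0.301, -0.001]
ft_force: [0.1, -0.4, 4.1]
width: 36.1
grasp_force: 30.0
```

move_arm(steps=[[[0, 0, 0.04], 0, 1], [[0, 0, 0], 0, 1], [[0, 0, 0], 0, 1]])

```text
t: 18.37
ee_pos: [507.2, 165.2, 138.4]
orientation: [-3.127, -0.301, -0.002]
ft_force: [-0.1, -0.7, 7.7]
width: 35.7
grasp_force: 30.0
```

move_arm(steps=[[[0, 0, 0.04], 0, 1], [[0, 0, 0], 0, 1], [[0, 0, 0], 0, 1]])

```text
t: 18.62
ee_pos: [507.4, 165.3, 137.5]
orientation: [-3.127, -0.301, -0.002]
ft_force: [-0.3, -1.5, 8.1]
width: 35.6
grasp_force: 30.0
```

move_arm(steps=[[[0, 0, 0.03], 0, 1], [[0, 0, 0], 0, 1], [[0, 0, 0], 0, 1]])

```text
t: 18.87
ee_pos: [507.5, 165.4, 137.1]
orientation: [-3.127, -0.301, -0.003]
ft_force: [-2.0, -0.5, 11.4]
width: 35.9
grasp_force: 30.0
```

move_arm(steps=[[[0, 0, 0.02], 0, 1], [[0, 0, 0], 0, 1], [[0, 0, 0], 0, 1]])

```text
t: 19.12
ee_pos: [507.5, 165.4, 136.8]
orientation: [-3.127, -0.301, -0.003]
ft_force: [-1.7, -1.2, 13.4]
width: 35.8
grasp_force: 30.0
```

move_arm(steps=[[[0, 0, 0.02], 0, 1], [[0, 0, 0], 0, 1], [[0, 0, 0], 0, 1]])

```text
t: 19.37
ee_pos: [507.7, 165.4, 136.3]
orientation: [-3.127, -0.301, -0.004]
ft_force: [-1.5, -1.6, 13.8]
width: 36.0
grasp_force: 30.0
```

move_arm(steps=[[[0, 0, 0.02], 0, 1], [[0, 0, 0], 0, 1], [[0, 0, 0], 0, 1]])

```text
t: 19.62
ee_pos: [507.8, 165.4, 135.8]
orientation: [-3.127, -0.301, -0.004]
ft_force: [-2.3, -0.8, 13.5]
width: 35.5
grasp_force: 30.0
```

move_arm(steps=[[[0, 0, 0.015], 0, 1], [[0, 0, 0], 0, 1], [[0, 0, 0], 0, 1]])

```text
t: 19.87
ee_pos: [507.8, 165.5, 135.5]
orientation: [-3.127, -0.301, -0.004]
ft_force: [-0.8, -1.0, 14.0]
width: 35.6
grasp_force: 30.0
```

move_arm(steps=[[[0, 0, 0.02], 0, 1], [[0, 0, 0], 0, 1], [[0, 0, 0], 0, 1]])

```text
t: 20.12
ee_pos: [507.9, 165.5, 135.0]
orientation: [-3.127, -0.301, -0.004]
ft_force: [-1.0, -1.1, 13.1]
width: 35.4
grasp_force: 30.0
```

move_arm(steps=[[[0, 0, 0.015], 0, 1], [[0, 0, 0], 0, 1], [[0, 0, 0], 0, 1]])

```text
t: 20.37
ee_pos: [508.0, 165.5, 134.9]
orientation: [-3.127, -0.301, -0.005]
ft_force: [-1.5, -1.0, 15.3]
width: 35.5
grasp_force: 30.0
```

```bash
python3 - <<'E'
from h import *
to(507.0,165.2,134.7,11.0)
o=ctrl.get_obs(); print(o["moment"].round(2))
g=grab("wrist"); save(g,"w9.png"); 
M=R.from_rotvec(o["orientation"]).as_matrix(); p=o["ee_pos"]
im=cv2.cvtColor(g["image"],cv2.COLOR_RGB2GRAY)
for c in (110,130,430,450): print(c,im[228:270,c].tolist())
print(im[244:252,66:90].mean(0).astype(int),im[244:252,466:490].mean(0).astype(int))
E
```

```text
t 20.3667 p [508.  165.5 134.9] h 11.0 tilt [0.0029 0.0008] units [-0.041  0.004  0.009] turn 0.001 f [-1.51 -1.   15.25] w 35.5 30.0
[-0.4   0.41 -0.09]
110 [107, 108, 109, 109, 111, 112, 115, 117, 115, 114, 112, 134, 165, 189, 210, 216, 216, 216, 216, 217, 218, 219, 220, 221, 222, 222, 223, 225, 225, 208, 150, 100, 99, 99, 98, 79, 46, 28, 29, 29, 30, 29]
130 [111, 115, 116, 136, 123, 118, 119, 121, 116, 114, 112, 136, 167, 190, 210, 216, 216, 216, 217, 218, 219, 220, 221, 222, 222, 223, 223, 224, 224, 205, 139, 87, 88, 88, 88, 68, 40, 29, 31, 31, 29, 30]
430 [78, 98, 122, 128, 117, 116, 116, 117, 117, 115, 134, 170, 195, 216, 225, 227, 227, 227, 228, 229, 229, 231, 232, 232, 233, 234, 234, 232, 225, 158, 78, 79, 78, 79, 79, 64, 39, 29, 30, 29, 30, 30]
450 [99, 99, 98, 108, 113, 116, 116, 117, 116, 115, 135, 171, 196, 217, 225, 226, 226, 226, 227, 228, 230, 231, 232, 232, 233, 234, 234, 232, 225, 188, 163, 163, 164, 165, 167, 134, 70, 31, 29, 29, 30, 28]
[157 158 157 156 154 153 154 155 158 160 162 168 198 217 217 217 217 217
 217 217 217 217 217 217] [228 228 228 228 228 228 228 228 228 228 228 228 227 221 194 173 168 167
 165 164 164 166 168 170]
```

move_arm(steps=[[[0, 0, 0.02], 0, 1], [[0, 0, 0], 0, 1], [[0, 0, 0], 0, 1]])

```text
t: 20.67
ee_pos: [508.0, 165.5, 134.6]
orientation: [-3.126, -0.301, -0.005]
ft_force: [-2.7, -1.9, 17.2]
width: 35.9
grasp_force: 30.0
```

move_arm(steps=[[[0, 0, 0.015], 0, 1], [[0, 0, 0], 0, 1], [[0, 0, 0], 0, 1]])

```text
t: 20.92
ee_pos: [508.1, 165.5, 134.6]
orientation: [-3.126, -0.301, -0.005]
ft_force: [-3.4, -1.4, 20.8]
width: 35.7
grasp_force: 30.0
```

move_arm(steps=[[[0, 0, -0.03], 0, 1], [[0, 0, -0.03], 0, 1], [[0, 0, 0], 0, 1], [[0, 0, 0], 0, 0.35], [[0, 0, 0], 0, 0.35], [[0, 0, 0], 0, 0.35], [[0, 0, 0], 0, 0.35], [[0, 0, 0], 0, 0.35]])

```text
t: 21.58
ee_pos: [506.3, 165.0, 133.4]
orientation: [3.127, 0.301, -0.002]
ft_force: [-0.0, 0.3, -0.2]
width: 56.8
grasp_force: 0.0
```

move_arm(steps=[[[0, 0, -0.3], 0, 0.35], [[0, 0, -0.6], 0, 0.35], [[0, 0, -0.9], 0, 0.35], [[0, 0, -0.9], 0, 0.35], [[0, 0, -0.9], 0, 0.35], [[0, 0, -0.9], 0, 0.35], [[0, 0, -0.9], 0, 0.35], [[0, 0, -0.9], 0, 0.35], [[-0.5, 0, -0.7], 0, 0.35], [[-0.9, 0, 0], 0, 0.35], [[-0.9, 0, 0], 0, 0.35], [[-0.4, 0, 0], 0, 0.35], [[0, 0, 0], 0, 0.35], [[0, 0, 0], 0, 0.35], [[0, 0, 0], 0, 0.35], [[0, 0, 0], 0, 0.35]])

```text
t: 22.92
ee_pos: [441.4, 152.4, 308.8]
orientation: [-3.127, -0.301, -0.0]
ft_force: [-0.3, 0.5, 0.5]
width: 57.5
grasp_force: 0.0
```

```bash
python3 - <<'E'
from h import *
import pickle
to(442.7,162.5,327.4,11)
g=grab("wrist"); save(g,"w10.png"); pickle.dump(g,open("w10.pkl","wb"))
E
```

```text
t 22.9167 p [441.4 152.4 308.8] h 10.99 tilt [0.0002 0.    ] units [ 0.127 -0.386 -0.745] turn -0.002 f [-0.31  0.52  0.46] w 57.5 0.0
```

View pics/w10.png

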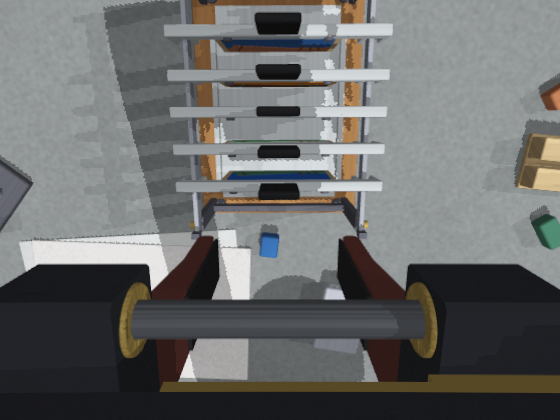

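move_arm(steps=[[[0, 1, 0], 0, 0.35], [[0, 1, 0], 0, 0.35], [[0, 1, 0], 0, 0.35], [[0, 1, 0], 0, 0.35], [[0, 1, 0], 0, 0.35], [[0, 0, 0], 0, 0.35], [[0, 0, 0], 0, 0.35], [[0, 0, 0], 0, 0.35]])

```text
t: 23.63
ee_pos: [464.5, 29.8, 308.5]
orientation: [-3.127, -0.3, 0.001]
ft_force: [0.6, 0.5, -0.1]
width: 57.2
grasp_force: 0.0
```

```bash
python3 - <<'E'
from h import *
import pickle
g2=grab("wrist"); save(g2,"w11.png")
g1=pickle.load(open("w10.pkl","rb")); G=[g1,g2]
y=np.radians(11.15); ex=np.array([np.cos(y),np.sin(y),0]); ey=np.array([-np.sin(y),np.cos(y),0])
def meas(g,x,y,s):
    im=cv2.cvtColor(g["image"],cv2.COLOR_RGB2GRAY).astype(float)
    xs=slice(x+2,x+10) if s>0 else slice(x-10,x-2)
    d=np.diff(im[y-10:y+11,xs].mean(1)); t=3+np.argmax(d[3:12]); w=t+6+np.argmin(d[t+6:t+14]) if t+6<20 else t
    def sub(i,d):
        d=np.abs(d); j=slice(max(i-1,0),i+2); return (np.arange(len(d))[j]*d[j]).sum()/d[j].sum()
    cy=y-9+(sub(t,d)+sub(w,d))/2
    q=im[int(cy)-1:int(cy)+2,x-8:x+9].mean(0); e=np.clip(np.diff(q)*s,0,None); i=np.argmax(e)
    return x-7+sub(i,e),cy
# world ends of each bar predicted, then refined in image
M={"h1":(461.82,63.9),"h2":(497.64,63.82),"pic":(530.6,64.1),"h3":(563.52,64.04),"h4":(600.39,64.16)}
for n,(a,b) in M.items():
    o=[]
    for s,e in ((1,100),(-1,-100)):
        P=a*ex+(b+e)*ey+[0,0,129]
        uv=[meas(g,*np.round(proj(g,P)[0]).astype(int),s) for g in G]
        o.append((tri(G,uv),[onz(g,q,129) for g,q in zip(G,uv)]))
    L,Rr=o
    print(n,"z",L[0][2].round(1),Rr[0][2].round(1),[("ex",((L[1][i]+Rr[1][i])@ex/2).round(1),"ey",((L[1][i]+Rr[1][i])@ey/2).round(1),"len",np.linalg.norm(L[1][i]-Rr[1][i]).round(1)) for i in (0,1)])
E
```

```text
h1 z 128.1 129.1 [('ex', np.float64(461.9), 'ey', np.float64(63.8), 'len', np.float64(199.7)), ('ex', np.float64(461.7), 'ey', np.float64(63.6), 'len', np.float64(199.3))]
h2 z 128.2 129.0 [('ex', np.float64(497.6), 'ey', np.float64(63.8), 'len', np.float64(199.4)), ('ex', np.float64(497.5), 'ey', np.float64(63.7), 'len', np.float64(199.1))]
pic z 129.6 128.9 [('ex', np.float64(531.6), 'ey', np.float64(64.1), 'len', np.float64(199.5)), ('ex', np.float64(531.6), 'ey', np.float64(64.2), 'len', np.float64(199.7))]
h3 z 129.5 129.8 [('ex', np.float64(563.8), 'ey', np.float64(64.1), 'len', np.float64(199.8)), ('ex', np.float64(563.8), 'ey', np.float64(64.3), 'len', np.float64(199.6))]
h4 z 129.4 129.9 [('ex', np.float64(600.5), 'ey', np.float64(64.0), 'len', np.float64(199.4)), ('ex', np.float64(600.4), 'ey', np.float64(64.2), 'len', np.float64(199.2))]
```

move_arm(steps=[[[0, -1, 0.8], 0, 0.35], [[0, -1, 1], 0, 0.35], [[0, 0, 1], 0, 0.35], [[0, 0, 0.8], 0, 0.35], [[0, 0, 0], 0, 0.35], [[0, 0, 0], 0, 0.35], [[0, 0, 0], 0, 0.35]])

```text
t: 24.27
ee_pos: [455.5, 79.2, 219.8]
orientation: [-3.127, -0.302, -0.002]
ft_force: [0.0, -0.7, 0.5]
width: 56.9
grasp_force: 0.0
```

```bash
python3 -c "
from h import *
import pickle
g=grab('wrist'); pickle.dump(g,open('v1.pkl','wb'))"
```

move_arm(steps=[[[0, -1, 0], 0, 0.35], [[0, -1, 0], 0, 0.35], [[0, -1, 0], 0, 0.35], [[0, 0, 0], 0, 0.35], [[0, 0, 0], 0, 0.35], [[0, 0, 0], 0, 0.35]])

```text
t: 24.82
ee_pos: [441.0, 152.0, 219.7]
orientation: [-3.127, -0.302, -0.002]
ft_force: [0.8, 0.4, -0.6]
width: 57.2
grasp_force: 0.0
```

```bash
python3 -c "
from h import *
import pickle
g=grab('wrist'); pickle.dump(g,open('v2.pkl','wb'))"
```

move_arm(steps=[[[0, -1, 0], 0, 0.35], [[0, -1, 0], 0, 0.35], [[0, -1, 0], 0, 0.35], [[0, 0, 0], 0, 0.35], [[0, 0, 0], 0, 0.35], [[0, 0, 0], 0, 0.35]])

```text
t: 25.37
ee_pos: [426.3, 224.9, 218.8]
orientation: [3.127, 0.3, -0.0]
ft_force: [-1.0, -0.7, -0.1]
width: 57.1
grasp_force: 0.0
```

```bash
python3 - <<'E'
from h import *
import pickle
g=grab('wrist'); pickle.dump(g,open('v3.pkl','wb')); save(g,"v3.png")
to(0,0,0,11)
G=[pickle.load(open(f"v{i}.pkl","rb")) for i in (1,2,3)]
y=np.radians(11.15); ex=np.array([np.cos(y),np.sin(y),0]); ey=np.array([-np.sin(y),np.cos(y),0])
def endx(g,P,s):
    u,v=proj(g,P)[0]; x,yy=int(round(u)),int(round(v))
    if not(10<x<550 and 4<yy<415): return None
    im=cv2.cvtColor(g["image"],cv2.COLOR_RGB2GRAY).astype(float)
    q=im[max(yy-2,0):yy+3,x-8:x+9].mean(0); e=np.clip(np.diff(q)*s,0,None); i=np.argmax(e); j=slice(max(i-2,0),i+3)
    return (x-7+(np.arange(16)[j]*e[j]).sum()/e[j].sum(), v), e.max()
M={"h1":(461.82,63.9),"h2":(497.64,63.82),"pic":(531.6,64.1),"h3":(563.7,64.04),"h4":(600.39,64.16)}
for n,(a,b) in M.items():
    for s,e in ((1,100),(-1,-100)):
        P=a*ex+(b+e)*ey+[0,0,129]
        m=[(g,endx(g,P,s)) for g in G]; m=[(g,k) for g,k in m if k]
        if len(m)>1:
            t=tri([g for g,_ in m],[k[0] for _,k in m])
            print(n,s,len(m),"z",t[2].round(2),"ey",(t@ey).round(2),"contrast",[int(k[1]) for _,k in m],"resid",[(np.array(k[0])-proj(g,t)[0]).round(1).tolist() for g,k in m])
E
```

```text
t 25.4167 p [426.3 224.7 218.8] h 10.94 tilt [-0.0002 -0.0004] units [-18.447   5.583   8.759] turn -0.011 f [-0.8   0.42  0.03] w 57.3 0.0
h1 1 3 z 127.72 ey 162.49 contrast [15, 53, 74] resid [[-2.5, 0.0], [4.2, -0.0], [-2.0, 0.0]]
h1 -1 3 z 130.05 ey -35.44 contrast [31, 32, 25] resid [[0.0, -0.0], [-0.0, 0.0], [0.0, 0.0]]
h2 1 3 z 128.55 ey 163.84 contrast [8, 41, 76] resid [[0.2, -0.0], [-0.2, -0.0], [0.1, 0.0]]
h2 -1 3 z 130.19 ey -35.28 contrast [31, 35, 30] resid [[-0.0, -0.0], [0.0, 0.0], [-0.0, 0.0]]
pic 1 3 z 129.43 ey 163.67 contrast [7, 42, 20] resid [[0.3, -0.0], [-0.4, -0.0], [0.2, 0.0]]
pic -1 3 z 130.36 ey -34.89 contrast [10, 41, 28] resid [[-0.0, -0.0], [0.1, -0.0], [-0.0, 0.0]]
h3 1 3 z 128.62 ey 163.89 contrast [8, 30, 35] resid [[0.2, -0.0], [-0.4, 0.0], [0.2, 0.0]]
h3 -1 3 z 130.54 ey -34.78 contrast [9, 42, 34] resid [[-0.1, -0.0], [0.1, -0.0], [-0.1, 0.0]]
```

View pics/v3.png

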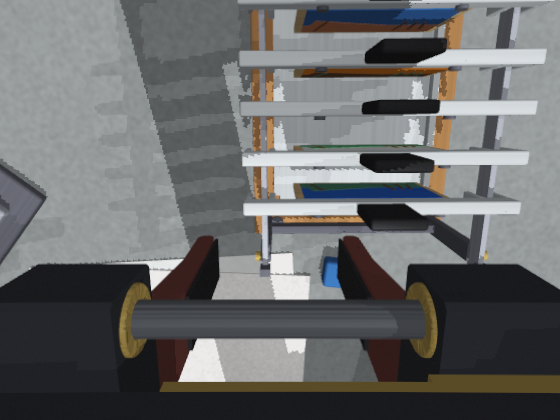

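```bash
python3 -c "
from h import *
print(ctrl.close_job())"
```

```text
the job is handed in; nothing more can be done
None
```

The picture now hangs in the free place, about 34 mm from hung2 and 32 mm from hung3. I pressed until it stopped dead at about 21 N, let go, and handed the job in. My measurements put the −y hook fully home, the +y hook about 0.8 mm high (limit 1.5 mm) and the other four pictures where they were. The hand-in returned no verdict.

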